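Index a ratchet turntable and unload the moulded cap

TASK

A white moulded cap sits in a nest on the toothed index table, under its clear guard. Work the table's lever back and forth between its stops - each full stroke turns the disc by only one tooth - until the cap's nest stands at the fixed pointer, and leave the lever back at its rest stop, the right-hand one as seen from the robot. Then lift the cap out and set it down, without dropping it, upright in the shallow white tray; never turn the disc by pushing on it directly, leave the disc where it is after unloading, and do not disturb the other things on the bench.

Things in the scene. Friction and masses are not known exactly. Their poses are not given: they have to be found in the camera images.
- index_base: grey base plate of the index table, 175 x 170 mm, fixed. Origin on the disc's vertical axis at the foot, 2 mm above the worktop (thin mat); -x side faces the robot (yaw 0 to 0.35), z up. Plate top 12 mm. A clear guard covers the far side (x 25 to 87, y -87 to 87 mm, up to z = 93 mm; its sheet's underside at 85): no access from above. A sprung pawl stops the disc turning back.
- index_disc: toothed aluminium disc, radius 72 mm, 12 saw teeth (30 degrees each) on the rim, underside 32 mm and top 40 mm above the base's foot. Origin on the axis at the underside; its x axis points to the nest with the cap; z up. It turns only clockwise seen from above, with friction (0.25 N m), and stays where it is left, give or take 4 degrees of play. Three like nests 120 degrees apart, two empty.
- cap_nest (a point): centre of the floor of the cap's nest on the disc, 48 mm from the axis, 43 mm above the base's foot. Two low rails (3 mm above the floor) run beside the cap's long sides, inner faces 15 mm from the centre along the radius; two end stops (8 mm above the floor), inner faces 19 mm from the centre along the tangent.
- unload_mark (a point): fixed point over index_base where the nest's centre must come: near right side, 48 mm from the axis, 120 degrees clockwise from the base's +x seen from above, 43 mm above the base's foot. A small steel pointer beside the rim (75 to 94 mm from the axis, top at 36 mm) marks it. The ratchet stops the nest within about 3 mm of it; one tooth off, it is 25 mm away.
- lever (a joint): swing of the lever about the disc's axis, rad: 0 = rest stop (grip to the robot's right), 0.733 = end stop (left); grows clockwise from above. A stroke beyond 0.70 turns the disc on clockwise to the next tooth place (the first stroke may turn it less: disc and lever start anywhere); going back below 0.1 the pawl falls behind the next tooth, the disc stays. Needs 2 to 4 N; stays where left.
- lever_grip (a point): point on the axis of the lever's upright round black grip, 20 mm in diameter, 41 to 90 mm above the base's foot; this point is 74 mm above the base's foot, 112 mm from the disc's axis. Swings in an arc about index_base's origin with the lever.
- cap: white moulded cap, 26 x 34 x 25 mm: block 26 (x) x 34 (y) x 14 mm high, with an upright round stud (radius 7 mm, up to 25 mm) and a small rib on top. Origin at the centre of its underside, z up. In the nest its 26 mm width lies along the disc's radius. Take it by the 26 mm width, 5 to 14 mm above its underside. About 20 g.
- tray: shallow white tray, fixed, empty, 80 (x) x 100 (y) x 16 mm high, walls and floor 3 mm thick. Origin at the centre of its underside, 2 mm above the worktop (on a thin mat), to the right.
- solder_reel: bystander: reel, 54 mm in diameter, 40 mm high. Origin under its centre.
- flux_bottle: bystander: small orange bottle, 38 mm in diameter, 83 mm high. Origin under its centre.
- sticky_notes: bystander: pad of yellow notes, 76 x 76 x 15 mm. Origin under its centre.

How it is judged:
By the outcome, as a careful person would: the job done as asked, in the order asked, and still so for the second after the job is handed in, with the robot touching nothing.
It also fails if it takes over 72 s, if anything falls off the work surface, if the arm or the gripper's body presses on something with over 40 N, if the wrist force passes 120 N, or if a joint passes its speed limit or range.

ROBOT

A 6-joint arm with a two-finger parallel gripper is mounted at the origin on a cart in front of the work surface, level with it; the furniture and walls round the work are solid. World frame = base frame: x ahead of the robot, y to its left, z up, the work surface at z = 0. Lengths are in m, angles in rad, forces in N, time in s.
With the tool pointing down it reaches from about 0.25 to 0.725 m from the base axis. Payload 4 kg.
Tool frame: the origin (TCP) lies midway between the tips of the shut fingers; the grasp point (between the pads) lies bot.pinch_z behind it (bot.pinch_z is the distance from the TCP to the grasp point, in m); z points along the fingers, y is the line along which they close (so a half turn about z gives the same grasp; the last joint's range is limited). The gripper opens to 85 mm and grips with 20 to 120 N. Pads are 22 mm wide; open, the fingers measure 114 mm over their backs; the gripper's body (76 mm by 85 mm) begins 54 mm behind the grasp point. The pads swing forward as they close: fully open they stand 13 mm farther back than shut.
Start: joints at [1.206, 0.241, 0.005, 1.335, 0, 1.571], TCP at [0.178, 0.467, 0.231] pointing down, gripper open.
Joint ranges: [-2.72, 2.72], [-1.05, 1.87], [-1.09, 1.28], [-1.99, 2.15], [-1.42, 1.44], [-3.14, 3.14]. Speed limits (rad/s): [2.79, 2.79, 3.14, 3.14, 3.14, 3.14].

INTERFACE

Orientations are given as a unit quaternion [x, y, z, w].
In Python, from workcell import bot, optics gives the robot as it stands (bot), with the cameras (optics).
- The arm moves only by the shell command python3 jog.py, which reads ROWS from standard input. ROWS is a JSON list of rows, 1 to 10 of them, each written [[rx, ry, rz], [dx, dy, dz], opening]: a rotation vector rx, ry, rz in fractions of the full range, 1 being pi rad, then dx, dy, dz in a scale on which 1.0 is 1 m, then the finger opening in m; each row is the pose to reach, as a shift and turn from the pose commanded when the command began, along the tool's axes at that moment; what a row does not reach only later rows make up. A row lasts 1/8 s, in which the tool goes at most 0.0625 m and 0.188 rad, less where a joint would pass 70% of its speed; a pose out of reach is approached as far as the arm can. The fingers move at their own pace and stop on an object; the grip force is fixed at half the most. Time passes only in rows, so rows that do not move let the fingers close. It prints the time, the measured TCP pose, the force, the opening and the grip force at its end. No shift or turn number may pass 1 either way. Input that does not fit is refused with a message, and nothing moves.
- bot.get_obs(): the state, without advancing time (a new reading comes with each control period).
- optics.camera(name): name is "scene" or "top"; returns the picture (480x640x3 uint8, red, green, blue); there is no depth.
- optics.calibration(name): a dict with "mtx" (3x3 intrinsics, pixels), "R" (3x3) and "t" (3): a world point X has camera coordinates R X + t. Camera axes: x right, y down, z forward; pixel columns grow to the right and rows downward; lengths in m; the calibration is good to about 2 mm. A picture is of the moment at which its call begins. calibration takes no time and is no camera call.
- bot.job_done(): hands the job in; it is judged then, once.
The state is a dict: "clock": time; "joint_pos": joint angles; "joint_vel": joint speeds; "tau": joint torques, N m; "eef_pos": TCP position; "tool_rot": TCP orientation; "ft_force": force on the tool from outside, world axes, zero at the start; "ft_torque": the same for the moment, N m; "grip_width": finger opening in m; "grasp_force": force on a finger pad.
Only numpy, scipy, OpenCV 4.12 (cv2) and the standard library are available. Lean on these libraries where they do the work, as an engineer would, in place of code of your own. Each camera call takes 0.05 s, during which the arm holds its last target. There are 200 camera calls.

## Working session

There is one attempt and no reset: what is moved stays moved. The work goes in short steps, Python scripts to look and compute and a shell command to move; the robot and the scene stay as the last step left them, time stands still between calls to the robot, and variables do not carry over. Pictures are saved under pics/ and viewed, at most 10 in all, crops included, and the job is handed in when it is done.

```bash
ls; mkdir -p pics
python3 - <<'E'
from workcell import bot, optics
import cv2,numpy as np
for n in("scene","top"):
    cv2.imwrite(f"pics/{n}0.png",optics.camera(n)[:,:,::-1]); c=optics.calibration(n); print(n,np.round(c["mtx"],1).tolist(),np.round(c["R"],3).tolist(),np.round(c["t"],3).tolist(), np.round(-c["R"].T@c["t"],3))
o=bot.get_obs(); print(bot.pinch_z,{k:np.round(v,3).tolist() for k,v in o.items()})
E
```

```text
jog.py
pics
workcell.py
scene [[509.3, 0.0, 319.1], [0.0, 509.3, 242.3], [0.0, 0.0, 1.0]] [[0.836, -0.549, 0.02], [-0.277, -0.454, -0.847], [0.474, 0.702, -0.531]] [-0.578, 0.148, 0.786] [ 0.151 -0.802  0.554]
top [[605.0, 0.0, 312.8], [0.0, 605.0, 239.4], [0.0, 0.0, 1.0]] [[-0.008, -1.0, 0.012], [-0.988, 0.006, -0.156], [0.156, -0.013, -0.988]] [-0.187, 0.562, 1.308] [ 0.35  -0.174  1.382]
0.0187 {'clock': 0.1, 'joint_pos': [1.206, 0.241, 0.004, 1.335, 0.0, 1.571], 'joint_vel': [-0.0, -0.002, 0.003, -0.0, 0.0, -0.001], 'tau': [-0.001, -37.314, 25.301, 0.011, -0.0, 0.0], 'eef_pos': [0.178, 0.467, 0.231], 'tool_rot': [0.181, 0.983, -0.001, -0.0], 'ft_force': [-0.889, -0.235, -0.2], 'ft_torque': [0.014, 0.012, 0.037], 'grasp_force': 0.0, 'grip_width': 0.086}
```

View pics/scene0.png

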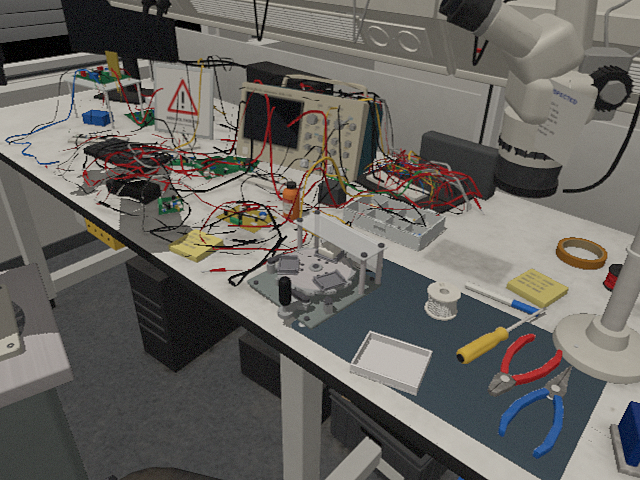

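View pics/top0.png

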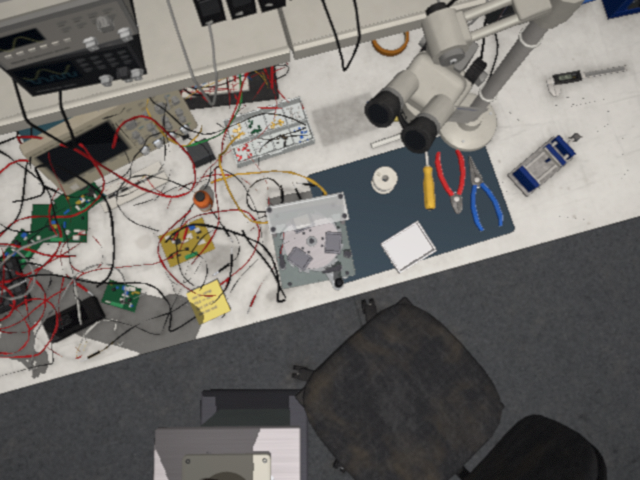

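The scene view shows the index table near (315,280), its black grip at (285,290), the tray at (392,361) and the reel at (442,300). The top view shows the table at (312,240), the grip at (338,282) and the tray at (410,246). I'll zoom in next.

Run:
```python
import cv2,numpy as np
a=cv2.imread("pics/scene0.png")[205:335,240:390]; b=cv2.imread("pics/top0.png")[180:300,255:365]
a=cv2.resize(a,(400*150//130+200-61,520),interpolation=cv2.INTER_CUBIC)if 0 else cv2.resize(a,None,fx=5,fy=4.5,interpolation=cv2.INTER_CUBIC)
cv2.imwrite("pics/s1.png",a); cv2.imwrite("pics/t1.png",cv2.resize(b,None,fx=5,fy=5,interpolation=cv2.INTER_CUBIC))
```

```text
(no output)
```

View pics/s1.png

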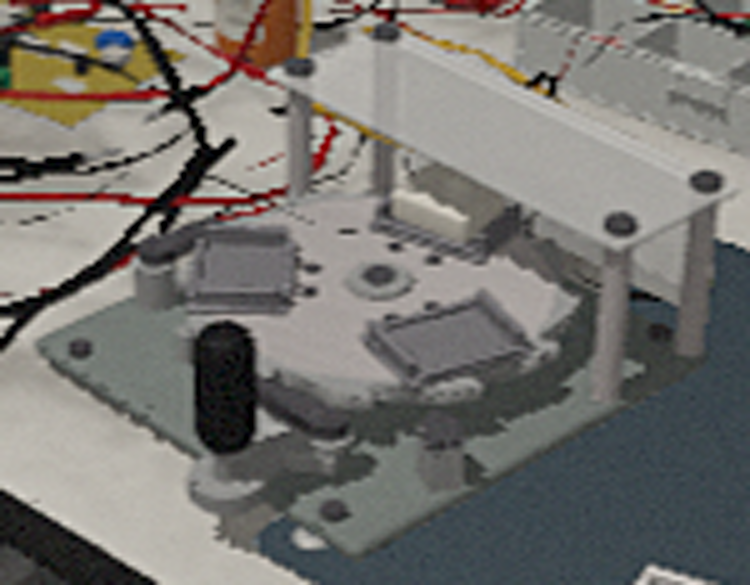

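View pics/t1.png

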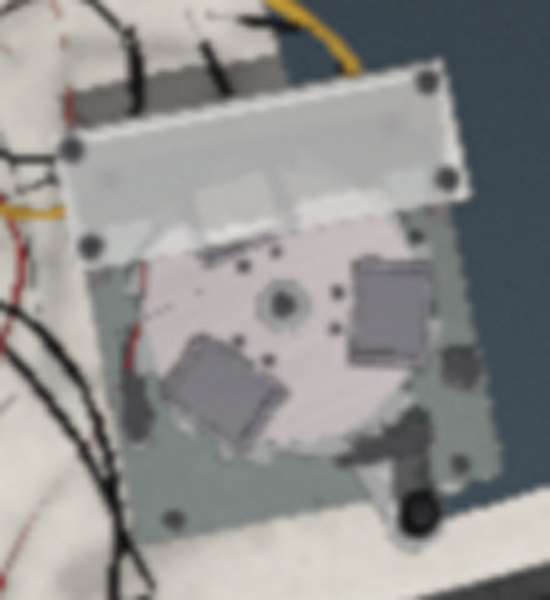

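The scene crop shows the hub at (378,275), the guard screws, the cap under the guard at about (430,215), and empty nests left and near right. In the top crop, the hub is at (283,305), the cap at (235,205), the empty nests at (222,392) and (392,312), and the grip top at (418,508), near the right-hand rest. Next I'll triangulate these.

```bash
cat > h.py <<'E'
from workcell import bot, optics
import numpy as np,cv2
C={n:optics.calibration(n) for n in("scene","top")}
def ray(n,u,v):
    c=C[n];d=c["R"].T@np.linalg.solve(c["mtx"],[u,v,1.]);return -c["R"].T@c["t"],d/np.linalg.norm(d)
def plane(n,uv,z):
    o,d=ray(n,*uv);return o+d*(z-o[2])/d[2]
def tri(a,b):
    A=[ray("scene",*a),ray("top",*b)]
    M=[np.eye(3)-np.outer(d,d) for o,d in A]
    p=np.linalg.solve(sum(M),sum(m@o for m,(o,d) in zip(M,A)))
    return p,max(np.linalg.norm(m@(p-o)) for m,(o,d) in zip(M,A))
def proj(n,X):
    c=C[n];p=c["mtx"]@(c["R"]@np.asarray(X,float)+c["t"]);return p[:2]/p[2]
S=lambda x,y:(240+(x-2)/5,205+(y-2)/4.5)
T=lambda x,y:(255+(x-2)/5,180+(y-2)/5)
E
python3 - <<'E'
from h import *
np.set_printoptions(precision=4,suppress=True)
P={}
for k,a,b in[("g1",(300,67),(72,150)),("g0",(386,32),None),("g2",(706,181),(427,82)),("g3",(620,224),(447,178)),("hub",(378,275),(283,305)),("griptop",(225,332),(418,508)),("b1",(80,348),(174,519)),("b2",(333,510),(461,464))]:
    pass
for k,a,b in[("gNL",(300,67),(92,246)),("gFL",(386,32),(72,150)),("gFR",(706,181),(427,82)),("gNR",(620,224),(447,178)),("hub",(378,273),(283,304)),("griptop",(225,332),(418,508)),("bNL",(80,348),(174,519)),("bNR",(333,510),(461,464))]:
    P[k],e=tri(S(*a),T(*b));print(k,P[k],round(e,4))
for a,b in(("gNL","gNR"),("gFL","gFR"),("bNL","bNR")):
    d=P[a]-P[b];print("yaw",np.arctan2(-d[0],d[1]))
# empty nest centres on z=.045
h=plane("top",T(283,304),.05)
for t in((222,392),(392,312)):
    q=plane("top",T(*t),.047);d=q-h;print("nest",q,np.hypot(*d[:2]),np.degrees(np.arctan2(d[1],d[0])))
g=plane("top",T(418,508),.092)-h;print("grip",np.hypot(*g[:2]),np.degrees(np.arctan2(g[1],g[0])))
im=cv2.imread("pics/top0.png");hsv=cv2.cvtColor(im,cv2.COLOR_BGR2HSV)
for n,roi in(("top",(375,215,440,280)),("scene",(340,325,440,400))):
    im=cv2.imread(f"pics/{n}0.png");x0,y0,x1,y1=roi;s=im[y0:y1,x0:x1]
    m=(s.min(2)>120).astype(np.uint8);k,l,st,ce=cv2.connectedComponentsWithStats(m);i=1+st[1:,4].argmax()
    c=max(cv2.findContours((l==i).astype(np.uint8),0,2)[0],key=cv2.contourArea);r=cv2.minAreaRect(c)
    for z in(.018,.005):
        B=np.array([plane(n,p+[x0,y0],z) for p in cv2.boxPoints(r)]);print(n,z,B.mean(0),B[:,:2].tolist(),[np.linalg.norm(B[i]-B[i-1]).round(4) for i in range(4)]) if n=="top" else 0
    h4=cv2.approxPolyDP(c,5,True)[:,0]+[x0,y0]; print(n,h4.tolist(),[plane(n,p,.018)[:2].round(3).tolist() for p in h4])
E
```

```text
gNL [ 0.5771 -0.1048  0.0912] 0.0002
gFL [ 0.6199 -0.0962  0.0913] 0.0006
gFR [ 0.6493 -0.2512  0.0912] 0.0006
gNR [ 0.6064 -0.2592  0.0911] 0.0004
hub [ 0.5584 -0.1878  0.0445] 0.0002
griptop [ 0.4635 -0.2448  0.0879] 0.0009
bNL [ 0.4653 -0.138   0.0131] 0.0003
bNR [ 0.4893 -0.2684  0.0139] 0.0003
yaw 0.18789345009504016
yaw 0.1875146390917931
yaw 0.18226897152408353
nest [ 0.5185 -0.1602  0.047 ] 0.047605112849908475 144.89052105305782
nest [ 0.554  -0.2363  0.047 ] 0.048801226400138065 -94.05286920486103
grip 0.11064656711991938 -149.2572464919811
top 0.018 [ 0.5394 -0.4063  0.018 ] [[0.6065641684056777, -0.3347636475499316], [0.6057100330582099, -0.482069194852792], [0.4721537884251752, -0.4766447196301184], [0.4731623671847929, -0.33155263261760715]] [np.float64(0.1334), np.float64(0.1473), np.float64(0.1337), np.float64(0.1451)]
top 0.005 [ 0.5412 -0.4085  0.005 ] [[0.6090114280131194, -0.33629874670301685], [0.6081491492657514, -0.4850087177693496], [0.47331956790401125, -0.4795325251331327], [0.4743377625403103, -0.33305711767802315]] [np.float64(0.1347), np.float64(0.1487), np.float64(0.1349), np.float64(0.1465)]
top [[418, 221], [381, 243], [395, 267], [375, 279], [439, 271], [439, 254], [426, 257], [436, 250]] [[0.606, -0.434], [0.555, -0.347], [0.5, -0.378], [0.473, -0.332], [0.49, -0.477], [0.529, -0.479], [0.523, -0.449], [0.538, -0.472]]
scene [[340, 358], [340, 380], [368, 399], [408, 399], [386, 386], [415, 395], [432, 351], [369, 331], [350, 363]] [[0.482, -0.374], [0.457, -0.408], [0.47, -0.456], [0.515, -0.484], [0.505, -0.451], [0.528, -0.484], [0.606, -0.435], [0.553, -0.351], [0.488, -0.39]]
```

```bash
cat >> h.py <<'E'
from scipy.spatial.transform import Rotation as Ro
AX=np.array([.5584,-.1878]); YAW=.186
def go(x,y,z,yaw):
    "row (tool axes) from the present pose to a tool-down pose with tool y at yaw (deg)"
    o=bot.get_obs();R0=Ro.from_quat(o["tool_rot"]);a=np.radians(yaw);yy=[np.cos(a),np.sin(a),0];zz=[0,0,-1.]
    R1=Ro.from_matrix(np.c_[np.cross(yy,zz),yy,zz])
    return np.r_[(R0.inv()*R1).as_rotvec(),R0.inv().apply(np.array([x,y,z])-o["eef_pos"])].round(4).tolist()
E
python3 -c "
from h import *
print(go(.4624,-.2454,.16,-75))"
```

```text
[-0.0008, 0.0023, 2.515, -0.5195, -0.5636, 0.0715]
```

The rows are not in the units I measure in: turns go in shares of pi rad. I convert before sending: 1.8 rad / 3.1416 = 0.573.

```bash
echo '[[[0, 0, 0.573], [-0.37, -0.4, 0], 0.05], [[0, 0, 0.573], [-0.37, -0.4, 0], 0.05], [[0, 0, 0.573], [-0.37, -0.4, 0], 0.05], [[0, 0, 0.573], [-0.37, -0.4, 0], 0.05], [[0, 0, 0.573], [-0.37, -0.4, 0], 0.05], [[0, 0, 0.573], [-0.37, -0.4, 0], 0.05], [[0, 0, 0.573], [-0.37, -0.4, 0], 0.05], [[0, 0, 0.573], [-0.37, -0.4, 0], 0.05], [[0, 0, 0.573], [-0.37, -0.4, 0], 0.05], [[0, 0, 0.573], [-0.37, -0.4, 0], 0.05]]' | python3 jog.py; python3 -c "
from h import *
print(go(.4624,-.2454,.13,-75),bot.get_obs()['joint_pos'])"
```

```text
clock: 1.35
eef_pos: [0.3819, -0.0414, 0.2309]
tool_rot: [0.886, 0.465, -0.0, 0.0]
ft_force: [-0.7, -0.3, 0.1]
grip_width: 0.0499
grasp_force: 0.0
[0.0, 0.0007, 0.7046, -0.1221, 0.1822, 0.1009] [-1.07643674e-01  1.09101948e-02 -2.63101858e-01  1.29728720e+00
 -4.60159649e-04  2.06750715e+00]
```

Converted, 0.705 rad / 3.1416 = 0.2244.

```bash
echo '[[[0, 0, 0.2244], [-0.122, 0.182, 0.1], 0.05], [[0, 0, 0.2244], [-0.122, 0.182, 0.1], 0.05], [[0, 0, 0.2244], [-0.122, 0.182, 0.1], 0.05], [[0, 0, 0.2244], [-0.122, 0.182, 0.1], 0.05], [[0, 0, 0.2244], [-0.122, 0.182, 0.1], 0.05]]' | python3 jog.py
python3 - <<'E'
from h import *
print(go(.4624,-.2454,.06,-75))
for n,r in(("scene",None),("top",None)):
    im=optics.camera(n)[:,:,::-1]; cv2.imwrite(f"pics/{n}2.png",im); g=proj(n,[.4624,-.2454,.10]).astype(int)
    c=im[max(0,g[1]-70):g[1]+60,g[0]-65:g[0]+65]; print(n,g); cv2.imwrite(f"pics/{n}2c.png",cv2.resize(c,(390,390)))
a,b=[cv2.imread(f"pics/{n}2c.png") for n in("scene","top")]; cv2.imwrite("pics/c2.png",np.hstack([a,b]))
E
```

```text
clock: 1.98
eef_pos: [0.463, -0.2436, 0.1281]
tool_rot: [0.991, 0.133, -0.002, -0.001]
ft_force: [-0.6, 1.2, 0.2]
grip_width: 0.0498
grasp_force: 0.0
[-0.0031, 0.0038, 0.006, -0.0008, 0.0018, 0.0681]
scene [283 272]
top [338 280]
```

View pics/c2.png

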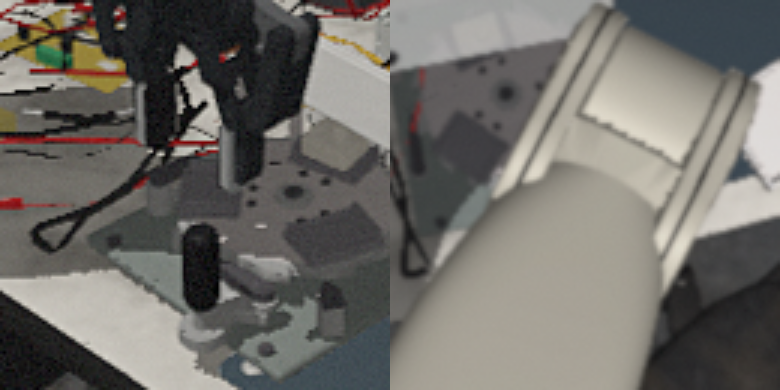

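The open fingers straddle the point above the black grip: tips at (155,140) and (240,185) in the crop, grip top at (200,232). I'll descend and cage it.

```bash
echo '[[[0, 0, 0], [-0.001, 0.002, 0.035], 0.05], [[0, 0, 0], [-0.001, 0.002, 0.068], 0.05], [[0, 0, 0], [-0.001, 0.002, 0.068], 0.05], [[0, 0, 0], [-0.001, 0.002, 0.068], 0.026], [[0, 0, 0], [-0.001, 0.002, 0.068], 0.026], [[0, 0, 0], [-0.001, 0.002, 0.068], 0.026]]' | python3 jog.py
python3 - <<'E'
from h import *
o=bot.get_obs();p=o["eef_pos"][:2]
for off in(0,-4,-8,-11):
    print(off,go(p[0]+off*.001*np.cos(np.radians(-59+180)),p[1]+off*.001*np.sin(np.radians(-59+180)),.06,-75))
E
```

```text
clock: 2.82
eef_pos: [0.4643, -0.244, 0.0647]
tool_rot: [0.991, 0.136, 0.001, 0.001]
ft_force: [-0.4, 0.3, -0.3]
grip_width: 0.0262
grasp_force: 0.0
0 [0.0017, -0.0019, 0.0103, -0.0, -0.0, 0.0047]
-4 [0.0017, -0.0019, 0.0103, 0.0011, 0.0038, 0.0047]
-8 [0.0017, -0.0019, 0.0103, 0.0021, 0.0077, 0.0047]
-11 [0.0017, -0.0019, 0.0103, 0.0029, 0.0106, 0.0047]
```

```bash
echo '[[[0, 0, 0], [0.0005, 0.002, 0], 0.026], [[0, 0, 0], [0.001, 0.004, 0], 0.026], [[0, 0, 0], [0.001, 0.004, 0], 0.026]]' | python3 jog.py; echo '[[[0, 0, 0], [0.0005, 0.002, 0], 0.026], [[0, 0, 0], [0.0005, 0.002, 0], 0.026]]' | python3 jog.py
```

```text
clock: 3.2
eef_pos: [0.4656, -0.2476, 0.0633]
tool_rot: [0.991, 0.135, 0.0, 0.0]
ft_force: [0.3, -0.5, -0.1]
grip_width: 0.0262
grasp_force: 0.0
clock: 3.45
eef_pos: [0.4664, -0.2492, 0.0631]
tool_rot: [0.991, 0.135, -0.0, -0.0]
ft_force: [0.2, -0.1, 0.3]
grip_width: 0.0259
grasp_force: 0.1
```

```bash
for i in 1 2; do echo '[[[0, 0, 0], [0.0005, 0.002, 0], 0.026], [[0, 0, 0], [0.0005, 0.003, 0], 0.026]]' | python3 jog.py | grep -v rot; done
```

```text
clock: 3.7
eef_pos: [0.4671, -0.2507, 0.0631]
ft_force: [-1.9, 5.2, 2.7]
grip_width: 0.026
grasp_force: 2.9
clock: 3.95
eef_pos: [0.4672, -0.2508, 0.0629]
ft_force: [-3.3, 12.5, 7.4]
grip_width: 0.0261
grasp_force: 6.6
```

```bash
echo '[[[0, 0, 0], [-0.001, -0.007, 0], 0.026], [[0, 0, 0], [-0.001, -0.007, 0], 0.026], [[0, 0, 0], [-0.001, -0.007, 0], 0.026]]' | python3 jog.py|grep -v rot
cat >> h.py <<'E'
REST=np.radians(-143.9)
def stroke(z=.062,yaw=-75):
    for d,off in((0,0),(.18,.0045),(.37,.0045),(.55,.0045),(.72,.0055),(.733,.007),(.733,-.0045),(.55,-.0045),(.37,-.0045),(.18,-.0045),(.0,-.0045),(0,-.0065)):
        f=REST-d;p=AX+.112*np.array([np.cos(f),np.sin(f)])+off*np.array([np.sin(f),-np.cos(f)])
        print(d,off,np.round(go(*p,z,yaw),4)[2:])
E
python3 -c "
from h import *
stroke()"
```

```text
clock: 4.32
eef_pos: [0.4667, -0.2487, 0.0635]
ft_force: [0.0, -0.5, -0.1]
grip_width: 0.0259
grasp_force: 0.0
0 0 [ 0.0098 -0.0002  0.0052  0.0015]
0.18 0.0045 [ 0.0098 -0.0063 -0.0187  0.0015]
0.37 0.0045 [ 0.0098 -0.0073 -0.0399  0.0015]
0.55 0.0045 [ 0.0098 -0.0044 -0.0599  0.0014]
0.72 0.0055 [ 0.0098  0.0019 -0.0789  0.0014]
0.733 0.007 [ 0.0098  0.003  -0.0816  0.0014]
0.733 -0.0045 [ 0.0098 -0.0012 -0.0709  0.0014]
0.55 -0.0045 [ 0.0098 -0.0061 -0.051   0.0014]
0.37 -0.0045 [ 0.0098 -0.0074 -0.0309  0.0015]
0.18 -0.0045 [ 0.0098 -0.0047 -0.0098  0.0015]
0.0 -0.0045 [0.0098 0.0014 0.0094 0.0015]
0 -0.0065 [0.0098 0.0021 0.0113 0.0015]
```

Left stroke, then check the force at the stop.

```bash
echo '[[[0, 0, 0], [-0.006, -0.019, 0], 0.026], [[0, 0, 0], [-0.007, -0.04, 0], 0.026], [[0, 0, 0], [-0.004, -0.06, 0], 0.026], [[0, 0, 0], [0.002, -0.079, 0], 0.026], [[0, 0, 0], [0.003, -0.081, 0], 0.026], [[0, 0, 0], [0.003, -0.081, 0], 0.026]]' | python3 jog.py; echo '[[[0, 0, 0], [0, -0.002, 0], 0.026], [[0, 0, 0], [0, -0.002, 0], 0.026]]' | python3 jog.py
```

```text
clock: 5.08
eef_pos: [0.448, -0.1692, 0.0634]
tool_rot: [0.991, 0.136, 0.0, -0.0]
ft_force: [-0.1, -0.8, 0.5]
grip_width: 0.026
grasp_force: 0.0
clock: 5.32
eef_pos: [0.4479, -0.1683, 0.0635]
tool_rot: [0.991, 0.135, 0.001, 0.001]
ft_force: [2.4, -3.8, -1.8]
grip_width: 0.0263
grasp_force: 1.9
```

```bash
echo '[[[0, 0, 0], [0, -0.003, 0], 0.026], [[0, 0, 0], [0, -0.003, 0], 0.026]]' | python3 jog.py|grep -v rot
python3 - <<'E'
from h import *
im=optics.camera("scene")[:,:,::-1];cv2.imwrite("pics/s3.png",cv2.resize(im[205:335,240:390],None,fx=5,fy=4.5,interpolation=cv2.INTER_CUBIC))
E
```

```text
clock: 5.58
eef_pos: [0.4477, -0.1664, 0.0637]
ft_force: [4.2, -6.7, -4.2]
grip_width: 0.0261
grasp_force: 3.8
```

View pics/s3.png

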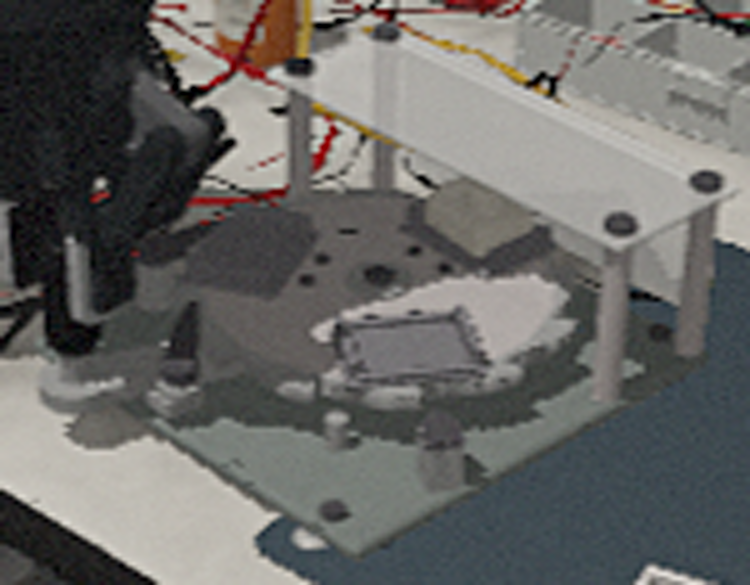

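After the stroke the near empty nest has moved clockwise to crop (415,347), and the lever is at the left with the fingers round it. I'll check that it is fully on its stop.

```bash
echo '[[[0, 0, 0], [0, -0.003, 0], 0.026], [[0, 0, 0], [0, -0.003, 0], 0.026]]' | python3 jog.py|grep -v rot
python3 - <<'E'
from h import *
for n in((415,347),(452,338)):
    d=plane("scene",S(*n),.046)[:2]-plane("scene",S(378,273),.048)[:2];print(np.hypot(*d),np.degrees(np.arctan2(d[1],d[0])))
E
```

```text
clock: 5.88
eef_pos: [0.4477, -0.1663, 0.0637]
ft_force: [6.4, -15.0, -9.2]
grip_width: 0.0261
grasp_force: 7.8
0.04678741894502273 -107.5339045718481
0.046470742283670145 -90.46127280969414
```

```bash
echo '[[[0, 0, 0], [-0.004, 0.022, 0], 0.026], [[0, 0, 0], [-0.009, 0.042, 0], 0.026], [[0, 0, 0], [-0.01, 0.062, 0], 0.026], [[0, 0, 0], [-0.007, 0.08, 0], 0.026], [[0, 0, 0], [-0.003, 0.093, 0], 0.026], [[0, 0, 0], [-0.003, 0.093, 0], 0.026]]' | python3 jog.py |grep -v rot
```

```text
clock: 6.62
eef_pos: [0.4662, -0.2508, 0.0626]
ft_force: [-2.5, 4.1, 1.6]
grip_width: 0.0258
grasp_force: 2.0
```

```bash
echo '[[[0, 0, 0], [-0.006, -0.023, 0], 0.026], [[0, 0, 0], [-0.007, -0.045, 0], 0.026], [[0, 0, 0], [-0.005, -0.067, 0], 0.026], [[0, 0, 0], [0.001, -0.086, 0], 0.026], [[0, 0, 0], [0.003, -0.092, 0], 0.026], [[0, 0, 0], [0.003, -0.092, 0], 0.026]]' | python3 jog.py |grep -v rot; echo '[[[0, 0, 0], [-0.005, 0.022, 0], 0.026], [[0, 0, 0], [-0.01, 0.043, 0], 0.026], [[0, 0, 0], [-0.01, 0.065, 0], 0.026], [[0, 0, 0], [-0.007, 0.083, 0], 0.026], [[0, 0, 0], [-0.003, 0.092, 0], 0.026], [[0, 0, 0], [-0.003, 0.092, 0], 0.026]]' | python3 jog.py |grep -v rot
```

```text
clock: 7.38
eef_pos: [0.4452, -0.167, 0.0634]
ft_force: [-3.0, -16.4, -3.6]
grip_width: 0.0261
grasp_force: 7.0
clock: 8.12
eef_pos: [0.4668, -0.2507, 0.0628]
ft_force: [-0.9, 2.7, 1.1]
grip_width: 0.0258
grasp_force: 1.6
```

```bash
echo '[[[0, 0, 0], [-0.006, -0.023, 0], 0.026], [[0, 0, 0], [-0.007, -0.045, 0], 0.026], [[0, 0, 0], [-0.005, -0.067, 0], 0.026], [[0, 0, 0], [0.001, -0.086, 0], 0.026], [[0, 0, 0], [0.003, -0.092, 0], 0.026], [[0, 0, 0], [0.003, -0.092, 0], 0.026]]' | python3 jog.py |grep -v rot; echo '[[[0, 0, 0], [-0.005, 0.022, 0], 0.026], [[0, 0, 0], [-0.01, 0.043, 0], 0.026], [[0, 0, 0], [-0.01, 0.065, 0], 0.026], [[0, 0, 0], [-0.007, 0.083, 0], 0.026], [[0, 0, 0], [-0.003, 0.092, 0], 0.026], [[0, 0, 0], [-0.003, 0.092, 0], 0.026]]' | python3 jog.py |grep -v rot
echo '[[[0, 0, 0], [-0.006, -0.023, 0], 0.026], [[0, 0, 0], [-0.007, -0.045, 0], 0.026], [[0, 0, 0], [-0.005, -0.067, 0], 0.026], [[0, 0, 0], [0.001, -0.086, 0], 0.026], [[0, 0, 0], [0.003, -0.092, 0], 0.026], [[0, 0, 0], [0.003, -0.092, 0], 0.026]]' | python3 jog.py |grep -v rot
python3 - <<'E'
from h import *
im=optics.camera("scene")[:,:,::-1];cv2.imwrite("pics/s4.png",cv2.resize(im[205:335,240:390],None,fx=5,fy=4.5,interpolation=cv2.INTER_CUBIC))
E
```

```text
clock: 8.88
eef_pos: [0.4454, -0.1669, 0.0636]
ft_force: [-3.3, -16.8, -3.1]
grip_width: 0.026
grasp_force: 7.4
clock: 9.62
eef_pos: [0.467, -0.2506, 0.0629]
ft_force: [-1.6, 1.9, 1.8]
grip_width: 0.0262
grasp_force: 1.5
clock: 10.38
eef_pos: [0.4454, -0.1669, 0.0636]
ft_force: [-3.0, -17.0, -2.6]
grip_width: 0.0261
grasp_force: 7.5
```

View pics/s4.png

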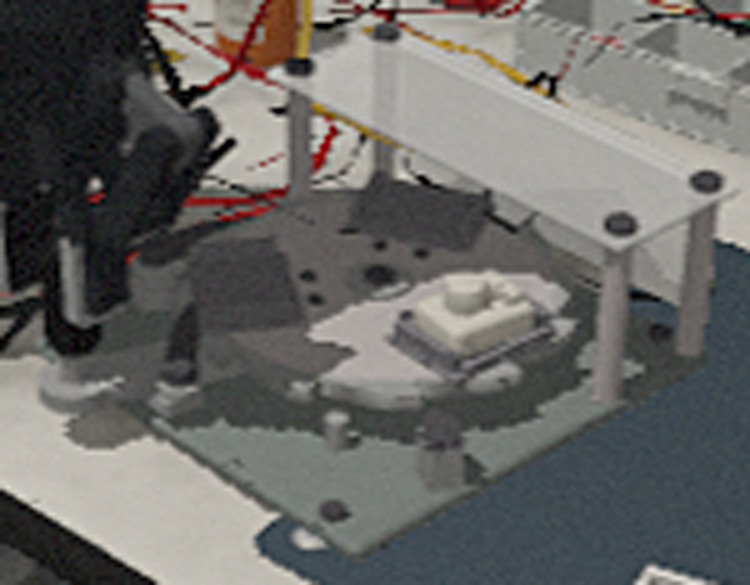

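The cap is now out of the guard at crop (475,325), one tooth short of the pointer at (440,450). One more stroke, then a firm return to the rest stop.

```bash
echo '[[[0, 0, 0], [-0.005, 0.022, 0], 0.026], [[0, 0, 0], [-0.01, 0.043, 0], 0.026], [[0, 0, 0], [-0.01, 0.065, 0], 0.026], [[0, 0, 0], [-0.007, 0.083, 0], 0.026], [[0, 0, 0], [-0.003, 0.092, 0], 0.026], [[0, 0, 0], [-0.003, 0.092, 0], 0.026]]' | python3 jog.py |grep -v rot
echo '[[[0, 0, 0], [-0.006, -0.023, 0], 0.026], [[0, 0, 0], [-0.007, -0.045, 0], 0.026], [[0, 0, 0], [-0.005, -0.067, 0], 0.026], [[0, 0, 0], [0.001, -0.086, 0], 0.026], [[0, 0, 0], [0.003, -0.092, 0], 0.026], [[0, 0, 0], [0.003, -0.092, 0], 0.026]]' | python3 jog.py |grep -v rot; echo '[[[0, 0, 0], [-0.005, 0.022, 0], 0.026], [[0, 0, 0], [-0.01, 0.043, 0], 0.026], [[0, 0, 0], [-0.01, 0.065, 0], 0.026], [[0, 0, 0], [-0.007, 0.083, 0], 0.026], [[0, 0, 0], [-0.003, 0.095, 0], 0.026], [[0, 0, 0], [-0.003, 0.095, 0], 0.026]]' | python3 jog.py |grep -v rot
```

```text
clock: 11.18
eef_pos: [0.4671, -0.2506, 0.0629]
ft_force: [-1.5, 2.1, 0.9]
grip_width: 0.0256
grasp_force: 1.4
clock: 11.92
eef_pos: [0.4453, -0.1669, 0.0636]
ft_force: [-2.8, -15.9, -3.3]
grip_width: 0.026
grasp_force: 7.5
clock: 12.68
eef_pos: [0.4664, -0.2509, 0.0626]
ft_force: [-5.0, 8.1, 5.0]
grip_width: 0.026
grasp_force: 4.6
```

```bash
echo '[[[0, 0, 0], [0.0015, 0.004, 0], 0.026], [[0, 0, 0], [0, -0.002, 0], 0.045], [[0, 0, 0], [0.001, -0.002, 0], 0.045], [[0, 0, 0], [0.001, 0, -0.05], 0.045], [[0, 0, 0], [0.001, 0, -0.1], 0.045], [[0, 0, 0], [0.001, 0, -0.1], 0.045]]' | python3 jog.py|grep -v rot; python3 -c "
from h import *
print(go(.43,-.12,.22,-75))"
```

```text
clock: 13.42
eef_pos: [0.4729, -0.2565, 0.1684]
ft_force: [0.5, 0.4, 0.4]
grip_width: 0.0455
grasp_force: 0.0
[0.008, -0.0085, 0.0101, -0.0042, -0.1426, -0.0528]
```

```bash
echo '[[[0, 0, 0], [-0.03, -0.06, -0.05], 0.045], [[0, 0, 0], [-0.06, -0.12, -0.05], 0.045], [[0, 0, 0], [-0.09, -0.18, -0.05], 0.045], [[0, 0, 0], [-0.12, -0.24, -0.05], 0.045], [[0, 0, 0], [-0.12, -0.24, -0.05], 0.045]]' | python3 jog.py|grep -v rot
python3 - <<'E'
from h import *
im=optics.camera("scene")[:,:,::-1];cv2.imwrite("pics/scene5.png",im);a=cv2.resize(im[240:310,285:365],(400,350),interpolation=cv2.INTER_CUBIC)
im=optics.camera("top")[:,:,::-1];cv2.imwrite("pics/top5.png",im);b=cv2.resize(im[215:285,290:370],(400,350),interpolation=cv2.INTER_CUBIC)
cv2.imwrite("pics/c5.png",np.hstack([a,b]))
E
```

```text
clock: 14.05
eef_pos: [0.2868, -0.0541, 0.2126]
ft_force: [0.1, -0.1, 0.2]
grip_width: 0.0448
grasp_force: 0.0
```

View pics/c5.png

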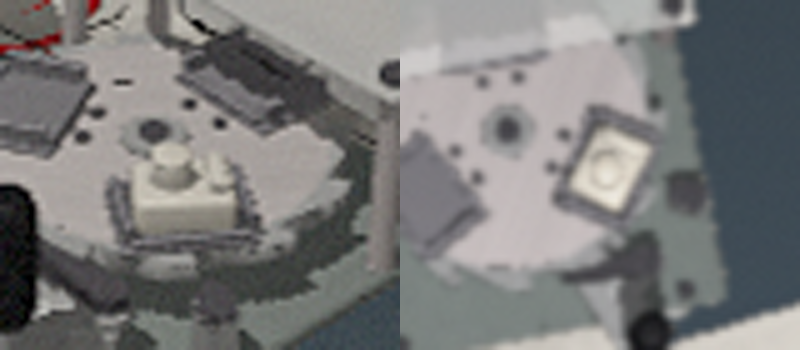

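The cap sits at the pointer. Scene crop: stud top at (171,153), front face top edge (133,193)–(235,203). Top crop: stud centre at (205,170), block corners (200,124), (255,152), (222,210) and (168,183).

Run:
```python
from h import *
np.set_printoptions(precision=4,suppress=True)
s=lambda x,y:(285+(x-2)/5,240+(y-2)/5); t=lambda x,y:(290+(x-2)/5,215+(y-2)/5)
for k,a,b in(("stud",(171,152),(205,170)),("cL",(133,193),(222,210)),("cR",(235,203),(255,152)),("hub",(156,129),(108,128))):print(k,*tri(s(*a),t(*b)))
# bottom of front face at L/R: vertical edge under the top corners
im=cv2.imread("pics/top5.png");hsv=cv2.cvtColor(im,cv2.COLOR_BGR2HSV);x0,y0=318,234
sub=im[y0:262,x0:346].astype(int);m=((sub.min(2)>150)&(sub[:,:,2]-sub[:,:,0]>14)).astype(np.uint8)
k,l,st,ce=cv2.connectedComponentsWithStats(m);i=1+st[1:,4].argmax();print(st[i],ce[i]+[x0,y0])
r=cv2.minAreaRect(np.argwhere(l==i)[:,::-1].astype(np.float32)+[x0,y0]);r=cv2.minAreaRect((np.argwhere(l==i)[:,::-1]+[x0,y0]).astype(np.float32));print(r)
B=np.array([plane("top",p,.059) for p in cv2.boxPoints(r)]);print(B[:,:2],[np.linalg.norm(B[i]-B[i-1]) for i in range(4)],[np.degrees(np.arctan2(*(B[i]-B[i-1])[1::-1])) for i in range(2)])
print("blockcentre",plane("top",ce[i]+[x0,y0],.06),"floor",proj("scene",[.5425,-.233,.045]))
f=np.radians(np.degrees(YAW)-120);u=np.array([np.cos(f),np.sin(f)]);print("mark",AX+.048*u)
c=AX+.048*u+.013*u
for z in(.041,.045,.049,.059):
    for sg in(-1,1):
        q=proj("scene",[*(c+sg*.017*np.array([-u[1],u[0]])),z]);print(z,sg,(q-[285,240])*5+2)
print("grip",plane("top",t(253,332),.092)[:2]-AX)
```

```text
stud [ 0.5369 -0.2302  0.0677] 0.0007808824845179124
cL [ 0.5189 -0.2372  0.0624] 0.00029511285207068483
cR [ 0.5467 -0.2532  0.0573] 0.0012492474062682883
hub [ 0.5592 -0.1879  0.0439] 0.00048161733792480624
[  7   7  15  16 140] [331.6929 248.3286]Traceback (most recent call last):
  File "<stdin>", line 9, in <module>
cv2.error: OpenCV(4.12.0) /io/opencv/modules/imgproc/src/convhull.cpp:143: error: (-215:Assertion failed) total >= 0 && (depth == CV_32F || depth == CV_32S) in function 'convexHull'
```

Run:
```python
from h import *
np.set_printoptions(precision=4,suppress=True)
t=lambda x,y:(290+(x-2)/5,215+(y-2)/5)
im=cv2.imread("pics/top5.png");x0,y0=318,234
sub=im[y0:262,x0:346].astype(int);m=((sub.min(2)>150)&(sub[:,:,2]-sub[:,:,0]>14)).astype(np.uint8)
k,l,st,ce=cv2.connectedComponentsWithStats(m);i=1+st[1:,4].argmax()
r=cv2.minAreaRect((np.argwhere(l==i)[:,::-1]+[x0,y0]).astype(np.float32));print(r)
B=np.array([plane("top",p,.059) for p in cv2.boxPoints(r)]);print([np.linalg.norm(B[i]-B[i-1]) for i in range(4)],[np.degrees(np.arctan2(*(B[i]-B[i-1])[1::-1])) for i in range(2)],B.mean(0))
print("corners",np.mean([plane("top",t(*p),.059) for p in((200,124),(255,152),(222,210),(168,183))],0))
print("block",plane("top",ce[i]+[x0,y0],.06))
f=YAW-np.radians(120);u=np.array([np.cos(f),np.sin(f)]);print("mark",AX+.048*u)
c=AX+.061*u
for z in(.041,.045,.049,.059):
    print(z,[((proj("scene",[*(c+g*.017*np.array([-u[1],u[0]])),z])-[285,240])*5+2).round() for g in(-1,1)])
g=plane("top",t(253,332),.092)[:2]-AX;print("grip",np.hypot(*g),np.degrees(np.arctan2(g[1],g[0])))
```

```text
((331.5000305175781, 248.00003051757812), (10.733125686645508, 13.86362075805664), 26.56505012512207)
[np.float64(0.023665782225309143), np.float64(0.030974177318813665), np.float64(0.023745255598841164), np.float64(0.030941107953107422)] [np.float64(62.81484222070203), np.float64(-26.934451068111702)] [ 0.5388 -0.2322  0.059 ]
corners [ 0.5386 -0.233   0.059 ]
block [ 0.5379 -0.2326  0.06  ]
mark [ 0.5425 -0.2331]
0.041 [array([146., 246.]), array([245., 233.])]
0.045 [array([146., 236.]), array([245., 223.])]
0.049 [array([146., 226.]), array([246., 213.])]
0.059 [array([146., 202.]), array([247., 189.])]
grip 0.11329577212025316 -147.63049309588754
```

```bash
python3 - <<'E'
from h import *
s=lambda x,y:(285+(x-2)/5,240+(y-2)/5); t=lambda x,y:(290+(x-2)/5,215+(y-2)/5)
a=lambda v:np.degrees(np.arctan2(v[1],v[0])).round(1)
p,q=plane("scene",s(133,193),.059),plane("scene",s(235,203),.059);print("front edge",p[:2],q[:2],np.linalg.norm(p-q),a(q-p)-90)
p,q=plane("scene",s(135,228),.047),plane("scene",s(235,235),.047);print("front bottom",np.linalg.norm(p-q),a(q-p)-90)
print("stud scene",plane("scene",s(171,152),.07)[:2],a(plane("scene",s(171,152),.07)[:2]-AX), "top",plane("top",t(205,170),.07)[:2])
for x,y in((47,98),):print("left nest scene",a(plane("scene",s(x,y),.046)[:2]-AX))
E
python3 - <<'E'
import cv2,numpy as np
a=cv2.imread("pics/top5.png")[205:290,262:372];cv2.imwrite("pics/t6.png",cv2.resize(a,None,fx=7,fy=7,interpolation=cv2.INTER_CUBIC))
E
```

```text
front edge [ 0.52108709 -0.23324133] [ 0.54652638 -0.25546161] 0.033777183546621126 -131.1
front bottom 0.03311577877101917 -128.4
stud scene [ 0.53580248 -0.2331938 ] -116.5 top [ 0.53585047 -0.22976281]
left nest scene 124.1
```

View pics/t6.png

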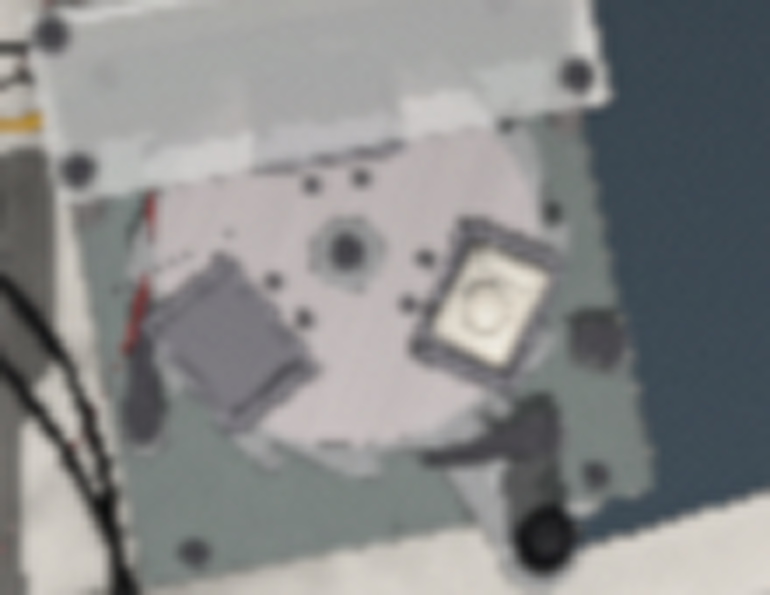

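The top crop shows the nest centre (486,302) in line with the hub (347,250) and the pointer (598,338). The cap is slightly yawed in its nest, and the lever is at rest. Next I'll go above the cap.

```bash
python3 -c "
from h import *
print(go(.5386,-.233,.13,66))"
```

```text
[-0.0006, -0.0006, -2.4479, 0.1937, 0.2406, 0.0826]
```

The rows are not in the units I measure in: turns go in shares of pi rad. I convert before sending: -2.448 rad / 3.1416 = -0.7792.

```bash
echo '[[[0, 0, -0.7792], [0.194, 0.24, 0.02], 0.042], [[0, 0, -0.7792], [0.194, 0.24, 0.02], 0.042], [[0, 0, -0.7792], [0.194, 0.24, 0.02], 0.042], [[0, 0, -0.7792], [0.194, 0.24, 0.02], 0.042], [[0, 0, -0.7792], [0.194, 0.24, 0.02], 0.042], [[0, 0, -0.7792], [0.194, 0.24, 0.02], 0.042], [[0, 0, -0.7792], [0.194, 0.24, 0.02], 0.042], [[0, 0, -0.7792], [0.194, 0.24, 0.02], 0.042], [[0, 0, -0.7792], [0.194, 0.24, 0.02], 0.042], [[0, 0, -0.7792], [0.194, 0.24, 0.02], 0.042]]' | python3 jog.py; python3 -c "
from h import *
print(go(.5386,-.233,.09,66),bot.get_obs()['joint_pos'].round(2))"
```

```text
clock: 15.4
eef_pos: [0.541, -0.2358, 0.1918]
tool_rot: [0.475, 0.88, -0.0, -0.0]
ft_force: [0.2, 0.7, -0.5]
grip_width: 0.0419
grasp_force: 0.0
[-0.0003, -0.0003, -0.5703, 0.0036, -0.0004, 0.1018] [-0.41  0.44  0.18  1.32 -0.    0.58]
```

Converted, -0.57 rad / 3.1416 = -0.1814.

```bash
echo '[[[0, 0, -0.0573], [0.003, 0, 0.03], 0.042], [[0, 0, -0.1146], [0.003, 0, 0.06], 0.042], [[0, 0, -0.1814], [0.003, 0, 0.09], 0.042], [[0, 0, -0.1814], [0.003, 0, 0.1], 0.042], [[0, 0, -0.1814], [0.003, 0, 0.1], 0.042]]' | python3 jog.py; python3 -c "
from h import *
print(go(.5386,-.233,.0505,66))"
```

```text
clock: 16.02
eef_pos: [0.5386, -0.2326, 0.0923]
tool_rot: [0.212, 0.977, 0.0, -0.001]
ft_force: [-0.2, -0.7, 1.6]
grip_width: 0.0417
grasp_force: 0.0
[-0.0001, -0.0016, -0.0086, -0.0003, -0.0004, 0.0418]
```

```bash
echo '[[[0, 0, 0], [0, 0, 0.02], 0.042], [[0, 0, 0], [0, 0, 0.034], 0.042], [[0, 0, 0], [0, 0, 0.034], 0.042], [[0, 0, 0], [0, 0, 0.034], 0.042]]' | python3 jog.py; python3 -c "
from h import *
print(go(.5386,-.233,.0505,66))"
```

```text
clock: 16.52
eef_pos: [0.5393, -0.2325, 0.0601]
tool_rot: [0.211, 0.977, -0.0, 0.001]
ft_force: [1.4, 0.4, 0.6]
grip_width: 0.0418
grasp_force: 0.0
[-0.0, 0.0013, -0.0063, 0.0005, -0.0007, 0.0096]
```

```bash
echo '[[[0, 0, 0], [0, 0, 0.006], 0.042], [[0, 0, 0], [0, 0, 0.0085], 0.042], [[0, 0, 0], [0, 0, 0.0085], 0.042]]' | python3 jog.py
```

```text
clock: 16.9
eef_pos: [0.5385, -0.2322, 0.0506]
tool_rot: [0.211, 0.978, 0.0, -0.0]
ft_force: [-0.0, 0.4, -0.1]
grip_width: 0.0421
grasp_force: 0.0
```

```bash
echo '[[[0, 0, 0], [0, 0, 0], 0.032], [[0, 0, 0], [0, 0, 0], 0.026], [[0, 0, 0], [0, 0, 0], 0.02], [[0, 0, 0], [0, 0, 0], 0.02], [[0, 0, 0], [0, 0, 0], 0.02], [[0, 0, 0], [0, 0, 0], 0.02]]' | python3 jog.py
```

```text
clock: 17.65
eef_pos: [0.539, -0.2324, 0.0512]
tool_rot: [0.211, 0.978, -0.0, 0.0]
ft_force: [-0.6, -0.5, 5.0]
grip_width: 0.024
grasp_force: 59.3
```

```bash
echo '[[[0, 0, 0], [0, 0, -0.004], 0.02], [[0, 0, 0], [0, 0, -0.012], 0.02], [[0, 0, 0], [0, 0, -0.025], 0.02], [[0, 0, 0], [0, 0, -0.05], 0.02], [[0, 0, 0], [0, 0, -0.08], 0.02], [[0, 0, 0], [0, 0, -0.08], 0.02], [[0, 0, 0], [0, 0, -0.08], 0.02]]' | python3 jog.py
python3 - <<'E'
from h import *
print(go(.546,-.4125,.10,122),go(.546,-.4125,.10,-58),bot.get_obs()["joint_pos"].round(2))
for n in("scene","top"):cv2.imwrite(f"pics/{n}7.png",optics.camera(n)[:,:,::-1])
im=cv2.imread("pics/scene7.png");g=proj("scene",bot.get_obs()["eef_pos"]).astype(int);print(g)
s=im[g[1]-15:g[1]+25,g[0]-25:g[0]+25].astype(int);m=(s.min(2)>120);ys,xs=np.nonzero(m);print(m.sum(),xs.mean()+g[0]-25,ys.mean()+g[1]-15,xs.min(),xs.max(),ys.min(),ys.max())
# nest emptiness: bright pixels near stud/block top
for n in("scene",):
  p=proj(n,[.5386,-.2325,.06]).astype(int);print(im[p[1]-2:p[1]+3,p[0]-3:p[0]+4].mean((0,1)))
E
```

```text
clock: 18.52
eef_pos: [0.5385, -0.2321, 0.1307]
tool_rot: [0.211, 0.978, 0.0, -0.0]
ft_force: [-0.5, -0.3, -0.8]
grip_width: 0.0239
grasp_force: 58.8
[0.0001, -0.0002, -0.9833, -0.0812, -0.1612, 0.0306] [-0.0003, -0.0002, 2.1583, -0.0812, -0.1612, 0.0306] [-0.41  0.47  0.07  1.17  0.    0.02]
[320 238]
652 321.7515337423313 235.2745398773006 0 49 0 28
[138.85714286 139.82857143 144.45714286]
```

Converted, -0.983 rad / 3.1416 = -0.3129.

```bash
echo '[[[0, 0, -0.0573], [-0.015, -0.03, 0], 0.02], [[0, 0, -0.1146], [-0.03, -0.06, 0], 0.02], [[0, 0, -0.1719], [-0.045, -0.09, 0], 0.02], [[0, 0, -0.2292], [-0.06, -0.12, 0], 0.02], [[0, 0, -0.2865], [-0.075, -0.15, 0], 0.02], [[0, 0, -0.3129], [-0.081, -0.161, 0.02], 0.02], [[0, 0, -0.3129], [-0.081, -0.161, 0.03], 0.02], [[0, 0, -0.3129], [-0.081, -0.161, 0.03], 0.02]]' | python3 jog.py; python3 -c "
from h import *
print(go(.546,-.4125,.0122,122))
for n in('scene','top'):cv2.imwrite(f'pics/{n}8.png',optics.camera(n)[:,:,::-1])
im=cv2.imread('pics/scene8.png')[290:410,330:450];cv2.imwrite('pics/c8.png',cv2.resize(im,None,fx=5,fy=5,interpolation=cv2.INTER_CUBIC))
E=bot.get_obs()['eef_pos'];print(proj('scene',E),proj('scene',[E[0],E[1],.005]))"
```

```text
clock: 19.62
eef_pos: [0.545, -0.4108, 0.0985]
tool_rot: [-0.275, 0.961, 0.002, -0.001]
ft_force: [-0.2, 0.2, -0.4]
grip_width: 0.0238
grasp_force: 58.9
[0.0046, -0.0015, -0.0011, -0.0001, -0.0024, 0.0863]
[396.46669812 312.96728563] [389.92703147 363.08522162]
```

View pics/c8.png

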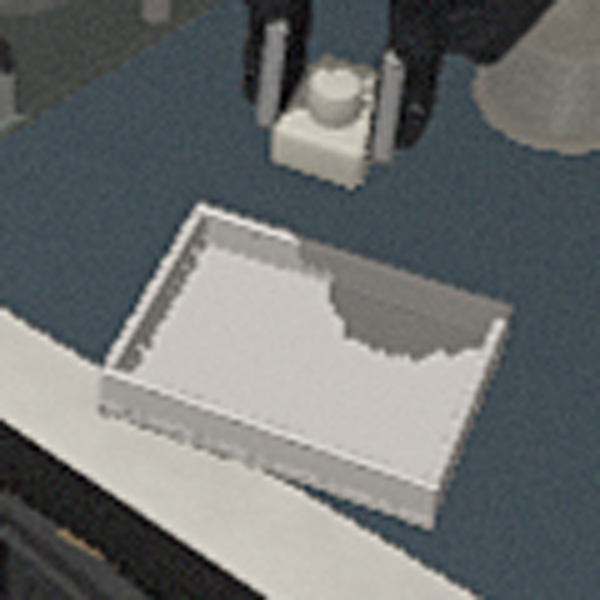

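The cap is held upright between the fingers at crop (320,130). Its landing point projects to about (300,365), which is the middle of the tray floor. I'll lower it now.

```bash
echo '[[[0, 0, 0], [0, -0.002, 0.04], 0.02], [[0, 0, 0], [0, -0.002, 0.07], 0.02], [[0, 0, 0], [0, -0.002, 0.08], 0.02], [[0, 0, 0], [0, -0.002, 0.08], 0.02]]' | python3 jog.py; echo '[[[0, 0, 0], [0, 0, 0.003], 0.02], [[0, 0, 0], [0, 0, 0.003], 0.02]]' | python3 jog.py
```

```text
clock: 20.23
eef_pos: [0.5475, -0.4136, 0.0212]
tool_rot: [-0.276, 0.961, 0.0, -0.0]
ft_force: [-0.5, 0.5, 0.1]
grip_width: 0.0242
grasp_force: 58.9
clock: 20.48
eef_pos: [0.548, -0.4145, 0.0191]
tool_rot: [-0.276, 0.961, -0.001, 0.001]
ft_force: [-0.3, -0.7, -0.1]
grip_width: 0.024
grasp_force: 58.9
```

```bash
for i in 1 ; do echo '[[[0, 0, 0], [0, 0, 0.003], 0.02], [[0, 0, 0], [0, 0, 0.0045], 0.02], [[0, 0, 0], [0, 0, 0.0045], 0.02]]' | python3 jog.py|grep -v rot; echo '[[[0, 0, 0], [0, 0, 0.002], 0.02], [[0, 0, 0], [0, 0, 0.002], 0.02]]' | python3 jog.py|grep -v rot; done
```

```text
clock: 20.85
eef_pos: [0.547, -0.4139, 0.0131]
ft_force: [1.1, 0.1, 0.7]
grip_width: 0.0238
grasp_force: 58.9
clock: 21.1
eef_pos: [0.5473, -0.4141, 0.0114]
ft_force: [-0.4, -0.6, 1.0]
grip_width: 0.0239
grasp_force: 58.9
```

```bash
echo '[[[0, 0, 0], [0, 0, 0.001], 0.02], [[0, 0, 0], [0, 0, 0.001], 0.02]]' | python3 jog.py|grep -v rot; echo '[[[0, 0, 0], [0, 0, 0.001], 0.02], [[0, 0, 0], [0, 0, 0.001], 0.02]]' | python3 jog.py|grep -v rot
```

```text
clock: 21.35
eef_pos: [0.5473, -0.4141, 0.0113]
ft_force: [-1.5, 1.3, 4.8]
grip_width: 0.0238
grasp_force: 59.5
clock: 21.6
eef_pos: [0.5474, -0.4141, 0.0113]
ft_force: [-2.6, 1.6, 8.8]
grip_width: 0.024
grasp_force: 59.9
```

```bash
echo '[[[0, 0, 0], [0, 0, -0.001], 0.02], [[0, 0, 0], [0, 0, -0.001], 0.026], [[0, 0, 0], [0, 0, -0.001], 0.032], [[0, 0, 0], [0, 0, -0.001], 0.042], [[0, 0, 0], [0, 0, -0.001], 0.042], [[0, 0, 0], [0, 0, -0.02], 0.042], [[0, 0, 0], [0, 0, -0.06], 0.042], [[0, 0, 0], [0, 0, -0.12], 0.042], [[0, 0, 0], [0, 0, -0.15], 0.042], [[0, 0, 0], [0, 0, -0.15], 0.042]]' | python3 jog.py; python3 -c "
from h import *
print(go(.28,-.06,.2,90),bot.get_obs()['joint_pos'].round(2))"
```

```text
clock: 22.85
eef_pos: [0.5493, -0.4156, 0.1653]
tool_rot: [-0.275, 0.961, -0.004, 0.003]
ft_force: [1.1, -0.5, -0.5]
grip_width: 0.0419
grasp_force: 0.0
[-0.008, 0.006, 0.5582, 0.04, 0.4439, -0.0389] [-0.65  0.65  0.47  1.38  0.   -1.21]
```

```bash
echo '[[[0, 0, 0], [0, 0.02, -0.03], 0.042], [[0, 0, 0], [0.01, 0.08, -0.04], 0.042], [[0, 0, 0], [0.02, 0.14, -0.04], 0.042], [[0, 0, 0], [0.03, 0.2, -0.04], 0.042], [[0, 0, 0], [0.03, 0.26, -0.04], 0.042], [[0, 0, 0], [0.04, 0.32, -0.04], 0.042], [[0, 0, 0], [0.04, 0.38, -0.04], 0.042], [[0, 0, 0], [0.04, 0.44, -0.04], 0.042], [[0, 0, 0], [0.04, 0.44, -0.04], 0.042]]' | python3 jog.py|grep -v rot
python3 - <<'E'
from h import *
I={n:optics.camera(n)[:,:,::-1] for n in C}
for n,im in I.items():cv2.imwrite(f"pics/{n}9.png",im)
# cap in tray: creamy (yellowish) pixels vs neutral tray
for n,(x0,y0,x1,y1) in(("scene",(345,325,440,400)),("top",(383,222,437,270)),("top",(318,234,346,262))):
    s=I[n][y0:y1,x0:x1].astype(int);m=((s[:,:,2]-s[:,:,0]>14)&(s.min(2)>90)).astype(np.uint8)
    k,l,st,ce=cv2.connectedComponentsWithStats(m)
    if k>1:
        i=1+st[1:,4].argmax();c=ce[i]+[x0,y0];print(n,st[i].tolist(),c,plane(n,c,.02)[:2].round(4))
    else: print(n,"none")
print("expected cap", [proj(n,[.5474,-.4141,.017]).round() for n in C])
# differences of other objects from first picture
for n in C:
    d=cv2.absdiff(cv2.imread(f"pics/{n}0.png"),I[n].copy()).max(2)
    m=cv2.morphologyEx((d>45).astype(np.uint8),2,np.ones((3,3)));k,l,st,ce=cv2.connectedComponentsWithStats(m)
    print(n,[s.tolist() for s in st[1:] if s[4]>25])
s=I["top"][270:295,328:350].astype(int);ys,xs=np.nonzero(s.max(2)<40);g=plane("top",(xs.mean()+328,ys.mean()+270),.088)[:2]-AX;print("grip",len(xs),np.hypot(*g),np.degrees(np.arctan2(g[1],g[0])))
E
```

```text
clock: 23.98
eef_pos: [0.277, -0.0595, 0.1985]
ft_force: [1.0, -0.3, 0.1]
grip_width: 0.0421
grasp_force: 0.0
scene [37, 23, 23, 24, 257] [393.01945525 359.54085603] [ 0.5439 -0.419 ]
top [20, 17, 15, 16, 126] [410.1031746  246.45238095] [ 0.5467 -0.4132]
top none
expected cap [array([393., 358.]), array([410., 246.])]
scene [[50, 0, 63, 50, 2270], [51, 23, 12, 12, 113], [57, 51, 59, 23, 707], [0, 64, 5, 13, 49], [60, 65, 85, 101, 3952], [0, 81, 7, 5, 32], [132, 148, 12, 15, 88], [106, 153, 7, 7, 26], [85, 155, 23, 40, 477], [112, 163, 22, 16, 144], [158, 168, 8, 6, 40], [107, 171, 7, 5, 31], [117, 179, 6, 9, 38], [156, 181, 9, 9, 48], [164, 185, 12, 12, 85], [71, 187, 22, 9, 100], [119, 201, 72, 52, 2230], [244, 239, 33, 10, 177], [280, 238, 10, 11, 69], [178, 245, 32, 12, 243], [321, 248, 18, 8, 83], [158, 250, 110, 40, 2265], [260, 265, 7, 5, 31], [280, 270, 19, 5, 75], [334, 271, 11, 18, 108], [24, 333, 35, 15, 317], [0, 334, 19, 14, 163]]
top [[235, 226, 39, 38, 556], [326, 232, 13, 6, 57], [202, 235, 76, 102, 4105], [401, 237, 10, 8, 42], [282, 242, 14, 12, 83], [321, 252, 15, 8, 76], [300, 256, 12, 12, 73], [23, 265, 8, 9, 57], [221, 267, 10, 14, 80], [39, 269, 12, 5, 50], [0, 275, 75, 84, 2634], [27, 279, 5, 8, 37], [78, 279, 29, 20, 234], [77, 287, 11, 12, 85], [86, 294, 118, 61, 4450], [0, 312, 9, 7, 37], [77, 329, 9, 7, 46], [32, 351, 17, 27, 273], [18, 358, 13, 9, 69], [161, 358, 93, 122, 7731], [253, 428, 14, 23, 234], [253, 454, 12, 26, 244], [154, 460, 8, 20, 115]]
grip 36 0.11197243894480492 -148.47237023216348
```

Run:
```python
from h import *
for n,k,(x0,y0,x1,y1),z in(("top",(0,5,9),(328,270,350,295),.088),("scene",(0,5,9),(265,270,305,308),.068)):
  for i in k:
    s=cv2.imread(f"pics/{n}{i}.png")[y0:y1,x0:x1].astype(int);m=(s.max(2)<45).astype(np.uint8);_,l,st,ce=cv2.connectedComponentsWithStats(m);j=1+st[1:,4].argmax()
    c=ce[j]+[x0,y0];g=plane(n,c,z)[:2]-AX;print(n,i,st[j].tolist(),c.round(2),np.hypot(*g).round(4),np.degrees(np.arctan2(g[1],g[0])).round(2))
im=cv2.imread("pics/top9.png")
```

```text
top 0 [8, 8, 7, 9, 44] [338.48 281.82] 0.1127 -149.5
top 5 [8, 7, 8, 9, 48] [339.35 281.21] 0.1125 -148.34
top 9 [8, 7, 8, 9, 48] [339.4  281.19] 0.1125 -148.29
scene 0 [14, 6, 13, 30, 316] [284.59 290.9 ] 0.1154 -147.39
scene 5 [15, 7, 13, 30, 307] [286.01 291.15] 0.115 -146.26
scene 9 [15, 7, 13, 29, 308] [286.   291.02] 0.1148 -146.34
```

```bash
python3 -c "
from workcell import bot, optics
print(bot.job_done())"
```

```text
the job is handed in; nothing more can be done
None
```

The job is handed in after 24 s of robot time: five strokes put the cap's nest at the pointer, the lever is back at its right-hand rest stop, and the cap is set down in the middle of the tray, where it shows upright in both cameras; the judge gave no verdict back.

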